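# Hold a spring clip open over the job card in a slide-top box

## Task

First slide the flat cover of the grey card box all the way to its other end, so that the job card standing inside is uncovered. Then squeeze the levers of the steel spring clip parked on the bookend, lift it off, and bring it open over the middle of the job card's top edge, with the edge well between the jaws and neither jaw touching the card. Finish while still holding the clip wide open there so that I can slip a note in; do not let go, do not let the clip bite or knock the card, and leave the tape measure, calculator, caliper and flask alone.

Things in the scene. Friction and masses are not known exactly. Their poses are not given: they have to be found in the camera images.
- card_box: Grey open-topped box fixed to the table, 124 (its x) x 250 (its y) x 72 mm high, walls 5 mm, parted by a 5 mm wall into two equal compartments along y. Origin: centre of its underside. Rails 4 mm wide and 10 mm high run along both long rims (top at 82 mm). The cover starts over the -y compartment, where the job card stands; the other has only paper slips on its floor.
- cover (a joint): How far the flat aluminium cover (112 x 122 x 4 mm, underside at 72 mm above the table) has slid along the box's +y axis, in m. 0: over the -y compartment (card covered); 0.122: its stop, over the +y compartment (card uncovered). It starts between 0 and 0.03, moves with about 1.5 N of friction and stays where left.
- cover_ridge (a point): Centre of the top of the black upright grip ridge on the cover's middle: 50 mm along the box's x, 14 mm thick along the slide, 26 mm tall above the cover (its top is 102 mm above the table). Moves with the cover; axes parallel to the box's.
- job_card: White stiff job card standing upright in a small wooden foot on the floor of the box's -y compartment, fixed; 90 mm long (its x), 4 mm thick (its y), 59 mm high with the foot (foot 70 x 24 x 12 mm). Origin: centre of the underside of the foot, about 5 mm above the table. It may be off the compartment's middle by 15 mm and turned by 0.12 rad against the box.
- card_edge (a point): Middle of the card's top edge, about 65 mm above the table and so about 8 mm below the box's rim. x runs along the edge, y across the card's thickness (faces at +-2 mm), z up.
- bookend: Dark steel bookend fixed to the table: an upright 4 mm sheet, 90 mm long (its x), 75 mm high, with a 3 mm base plate reaching 90 mm to its +y side. Origin: middle of the sheet's lower edge.
- clip: Steel spring clip (bulldog type), 65 g, loose, parked astride the bookend's top edge, jaws down, levers up. Origin: middle of its pivot rod (8 mm diameter, 52 mm long), 79 mm above the table as parked. x along the pivot, parallel to the bookend's edge; z up; y across its two halves. The frame belongs to the +y half, which turns about x by about half the gape when the levers are squeezed.
- lever_tip_a (a point): Middle of the rolled tip of the +y lever, a rod of 8 mm diameter, 30 mm long along the clip's x: 40 mm above the pivot, at rest 18 mm from the clip's middle plane. The two tips measure 44 mm over their outsides at rest, about 19 mm fully squeezed. Nothing is above them. Squeezing both tips together along the clip's y opens the jaws.
- lever_tip_b (a point): The same on the -y lever.
- clip_gape (a joint): Angle between the clip's halves, rad. 0 as parked (jaws 4 mm apart, gripping the bookend), -0.1 shut on nothing, 0.6 fully open at its stop: jaws then 25 mm apart, their tips 34 mm below the pivot. Its spring wants about 6 N on each lever tip at 0 and 11 N at 0.6, and shuts the clip when let go.
- jaw_tip_a (a point): Middle of the inner lower edge of the +y jaw (50 mm wide along x), 36 mm below the pivot and 2 mm from the clip's middle plane as parked.
- jaw_tip_b (a point): The same on the -y jaw.
- tape_measure: Yellow tape measure, 70 x 40 x 58 mm, standing on the table; origin under its middle. Leave alone.
- calculator: White desk calculator, 140 (its x) x 100 x 18 mm, lying flat; origin under its middle. Leave alone.
- caliper: Caliper lying flat, 230 mm long (its y), 12 mm thick; origin under the middle of its beam. Leave alone.
- flask: Green drinking flask, 70 mm diameter, 193 mm tall; origin under its middle. Leave alone.
There are look-alikes about, which are no part of the job. There is more than one size of the clip; the job needs the smallest.

How it is judged:
By the outcome, as a careful person would: the job done as asked, in the order asked, and still so for the second after the job is handed in, while the arm keeps its last pose, push and grip.
It also fails if it takes over 69 s, if anything falls off the work surface, if the arm or the gripper's body presses on something with over 40 N, if the wrist force passes 120 N, or if a joint passes its speed limit or range.

## Robot

A 6-joint arm with a two-finger parallel gripper is mounted at the origin on the work surface. World frame = base frame: x ahead of the robot, y to its left, z up, the work surface at z = 0. Lengths are in mm, angles in rad, forces in N, time in s.
With the tool pointing down it reaches from about 300 to 850 mm from the base axis. Payload 4.2 kg.
Tool frame: the origin (TCP) lies at the very end of the fingers, on their centre line; the grasp point (between the pads) lies 19 mm behind it; z points along the fingers, y is the line along which they close (so a half turn about z gives the same grasp; the last joint's range is limited). The gripper opens to 91 mm and grips with 3 to 60 N. Pads are 32 mm wide; open, the fingers measure 118 mm over their backs; the gripper's body (76 mm by 178 mm) begins 60 mm behind the grasp point.
Start: joints at [-1.275, 0.32, 1.565, -0, 1.257, -0.02], TCP at [178.585, -546.581, 213.976] pointing down, gripper open.
Joint ranges: [-3.11, 3.11], [-0.84, 2.01], [0.21, 2.61], [-1.34, 4.49], [0.05, 2.63], [-2.56, 2.56]. Speed limits (rad/s): [2.57, 2.57, 3.14, 3.14, 3.14, 3.14].

## Interface

Orientations are given as a unit quaternion [w, x, y, z].
In Python, from bench import r gives the robot as it stands.
- The arm moves only by the shell command python3 -m pendant 'ROWS'. ROWS is a JSON object of lists of equal length, an entry for each row: "offset": the shift along the tool's x, y, z in units of 30 mm (1.0 is 30 mm), a list of three; "roll": the turn about the tool's z in units of 8 degrees (1.0 is 8 degrees); "gripper": the finger opening in mm, from 0 to 91.2. In form: {"offset": [[dx, dy, dz], ...], "roll": [roll, ...], "gripper": [gripper, ...]}. A call has 1 to 20 rows; each row shifts and turns the commanded pose from where the row before left it, along the tool's axes as they then stand; what a row does not reach is not made up. A row lasts 1/10 s, in which the tool goes at most 50 mm and 8.59 degrees, less where a joint would pass 70% of its speed; a pose out of reach is approached as far as the arm can. A call is refused whole if a number of a shift passes 1 or a number of a turn 1, either way. A call with a gripper value outside its range is refused whole. The fingers move at their own pace and stop on an object; the grip force is fixed at half the most. Time passes only in rows, so rows that do not move let the fingers close. It gives the time, the measured TCP pose, the force, the opening and the grip force at its end, in the units of the state.
- r.state(): the state, without advancing time (a new reading comes with each control period).
- r.get_image(name): name is "scene" or "top" or "wrist"; returns the picture (384x512x3 uint8, red, green, blue); there is no depth.
- r.calibration(name): a dict with "fx", "fy", "cx", "cy" (pixels), "rvec" (rotation vector, rad) and "tvec" (3), from world to camera coordinates, as OpenCV has them. Camera axes: x right, y down, z forward; pixel columns grow to the right and rows downward; lengths in mm; the calibration is good to about 2 mm. A picture is of the moment at which its call begins: read the wrist's pose just before it. calibration takes no time and is no camera call; for the wrist camera it gives the pose at the moment of the call.
- r.finish_job(): hands the job in; it is judged then, once.
The state is a dict: "time_s": time; "joint_pos": joint angles; "qvel": joint speeds; "joint_efforts": joint torques, N m; "tool_pos": TCP position; "eef_rot": TCP orientation; "contact_force": force on the tool from outside, world axes, zero at the start; "ft_torque": the same for the moment, N m; "finger_gap": finger opening in mm; "grip_force": force on a finger pad.
Only numpy, scipy, OpenCV 4.12 (cv2) and the standard library are available. Lean on these libraries where they do the work, as an engineer would, in place of code of your own. Each camera call takes 0.05 s, during which the arm holds its last target. There are 200 camera calls.

## Working session

There is one attempt and no reset: what is moved stays moved. The work goes in short steps, Python scripts to look and compute and a shell command to move; the robot and the scene stay as the last step left them, time stands still between calls to the robot, and variables do not carry over. Pictures are saved under pics/ and viewed, at most 10 in all, crops included, and the job is handed in when it is done.

```bash
ls; mkdir -p pics; python3 - <<'E'
from bench import r
import cv2,numpy as np
a=r.get_image("scene");b=r.get_image("top")
cv2.imwrite("pics/s0.png",cv2.resize(a[:,:,::-1],(800,600),interpolation=cv2.INTER_CUBIC))
cv2.imwrite("pics/t0.png",cv2.resize(b[:,:,::-1],(800,600),interpolation=cv2.INTER_CUBIC))
for n in("scene","top","wrist"):print(n,r.calibration(n))
print(r.state())
E
```

```text
pics
scene {'fx': 406.9595730220854, 'fy': 406.9595730220854, 'cx': 259.3780252258339, 'cy': 190.33396211209518, 'rvec': array([ 1.59897793,  2.03978251, -0.7521132 ]), 'tvec': array([ 146.23512109, -370.86199899, 1700.58050741])}
top {'fx': 469.17866305194497, 'fy': 469.17866305194497, 'cx': 245.73739732342005, 'cy': 196.53097601858727, 'rvec': array([ 2.17195917, -2.21347987,  0.09843737]), 'tvec': array([  -3.44435261,  587.07390962, 1627.43415519])}
wrist {'fx': 338.0332661985123, 'fy': 338.0332661985123, 'cx': 248.9200722065807, 'cy': 192.86374139446684, 'rvec': array([-2.34825292,  1.70145106,  0.24857223]), 'tvec': array([-573.648669  ,  -32.67762295,  392.84621958])}
{'time_s': 0.1, 'joint_pos': array([-1.27499500e+00,  3.20257372e-01,  1.56553174e+00, -3.94427350e-05,
        1.25739253e+00, -1.99900423e-02]), 'qvel': array([ 0.00100772,  0.00012131, -0.00194537,  0.0015674 , -0.0006089 ,
       -0.00058349]), 'joint_efforts': array([ 1.05213709e-03, -4.13332522e+01, -2.32510024e+01,  7.28875701e-02,
        4.21731512e-02, -6.01297870e-05]), 'tool_pos': array([ 178.44365982, -546.1499577 ,  213.19728061]), 'eef_rot': array([-7.84373196e-04,  9.87559083e-01,  1.57246385e-01, -1.27796137e-04]), 'contact_force': array([ 0.11505827, -0.66955425, -0.16149837]), 'ft_torque': array([ 0.02975599,  0.03368452, -0.02867713]), 'grip_force': 0.0, 'finger_gap': 91.1255436325576}
```

View pics/s0.png

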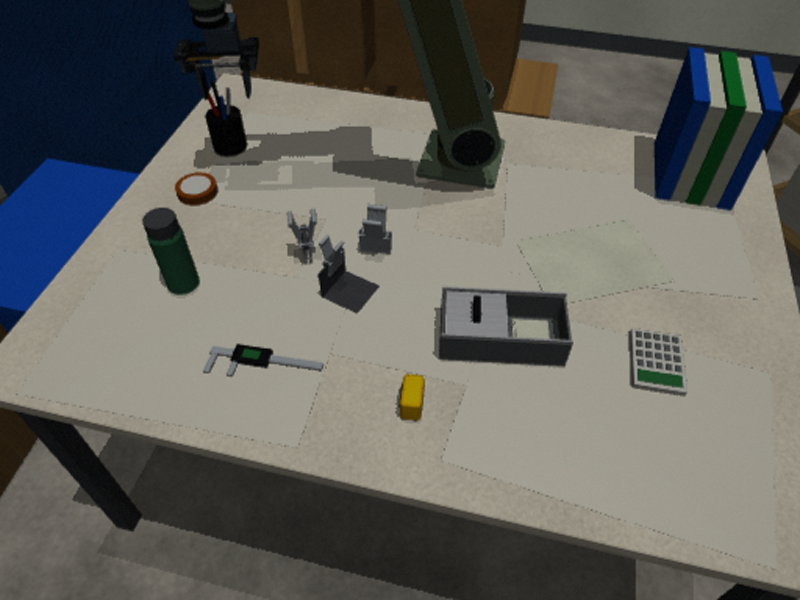

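View pics/t0.png

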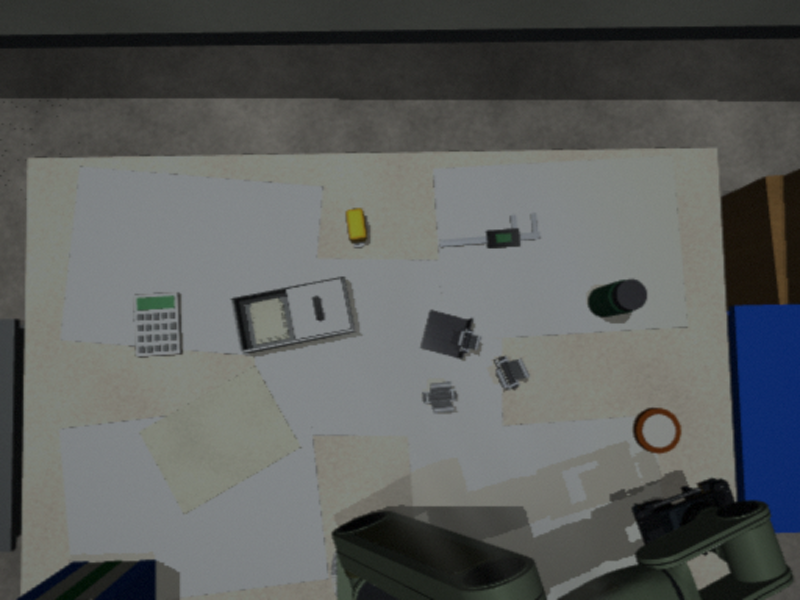

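```bash
cat > h.py <<'E'
from bench import r
import cv2,numpy as np
from scipy.spatial.transform import Rotation as R
def ray(c,uv):
    M=R.from_rotvec(c["rvec"]).as_matrix(); o=-M.T@c["tvec"]
    d=M.T@np.array([(uv[0]-c["cx"])/c["fx"],(uv[1]-c["cy"])/c["fy"],1.]); return o,d/np.linalg.norm(d)
def tri(*cu):
    A=np.zeros((3,3));b=np.zeros(3);L=[ray(c,u) for c,u in cu]
    for o,d in L: P=np.eye(3)-np.outer(d,d);A+=P;b+=P@o
    p=np.linalg.solve(A,b); return p,[float(np.linalg.norm((np.eye(3)-np.outer(d,d))@(p-o))) for o,d in L]
def onz(c,uv,z):
    o,d=ray(c,uv); return o+d*(z-o[2])/d[2]
def proj(c,p): return cv2.projectPoints(np.array(p,float).reshape(-1,3),c["rvec"],c["tvec"],np.array([[c["fx"],0,c["cx"]],[0,c["fy"],c["cy"]],[0,0,1.]]),None)[0][:,0]
E
python3 - <<'E'
import cv2,numpy as np
s=cv2.resize(cv2.imread("pics/s0.png"),(512,384),interpolation=cv2.INTER_AREA);t=cv2.resize(cv2.imread("pics/t0.png"),(512,384),interpolation=cv2.INTER_AREA)
f=lambda i,x,y,w,h:cv2.resize(i[y:y+h,x:x+w],None,fx=4,fy=4,interpolation=cv2.INTER_CUBIC)
a=f(t,145,170,172,65);b=f(s,200,145,172,85)
cv2.imwrite("pics/m0.png",cv2.convertScaleAbs(np.vstack([a,b]),alpha=1.5))
E
```

```text
(no output)
```

View pics/m0.png

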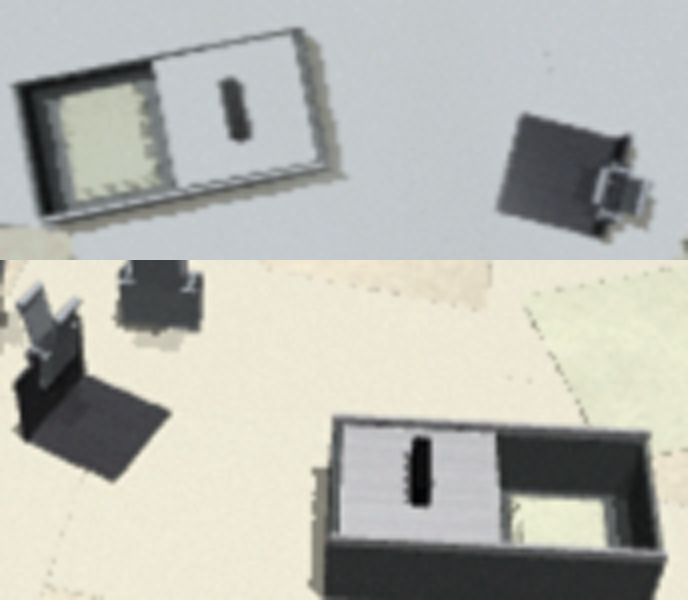

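```bash
python3 - <<'E'
from h import *
ct,cs=r.calibration("top"),r.calibration("scene")
T=lambda x,y:(145+(x+.5)/4-.5,170+(y+.5)/4-.5)
S=lambda x,y:(200+(x+.5)/4-.5,145+(y-260+.5)/4-.5)
for n,t,s in [("far+y",(15,84),(663,553)),("far-y",(298,29),(325,540)),("near-y",(327,163),(333,417)),("near+y",(42,220),(650,434)),("ridge",(235,108),(421,470)),
 ("be base far",(522,113),(113,481)),("be base near+y",(498,210),(170,411))]:
    p,e=tri((ct,T(*t)),(cs,S(*s)));print(n,p.round(1),np.round(e,1))
P=np.array([onz(ct,T(*q),82)[:2] for q in [(15,84),(298,29),(327,163),(42,220)]]);print(P.round(1),P.mean(0))
for q in[(222,78),(248,140),(235,108)]:print("ridge",onz(ct,T(*q),102).round(1))
for q in[(522,113),(498,210)]:print("base",onz(ct,T(*q),3).round(1))
for q in[(630,137),(605,240)]:print("sheet",onz(ct,T(*q),75).round(1))
for q in[(606,190),(645,200)]:print("clip tips",onz(ct,T(*q),119).round(1))
E
```

```text
far+y [608.7 317.2  79.7] [1.9 1.9]
far-y [652.2  74.4  73.5] [1.4 1.4]
near-y [536.7  54.   81. ] [1.2 1.2]
near+y [493.4 297.   80.1] [3.9 3.9]
ridge [583.8 130.7  92.5] [1.7 1.7]
be base far [ 581.2 -118.1    3.1] [1.2 1.2]
be base near+y [495.3 -93.7   3.7] [2.2 2.2]
[[608.5 314.8]
 [651.   75.5]
 [536.9  52.8]
 [493.5 292.7]] [572.4725746  183.96371571]
ridge [608.7 138.8 102. ]
ridge [556.4 117.8 102. ]
ridge [583.3 128.2 102. ]
base [ 581.5 -119.3    3. ]
base [495.8 -96.    3. ]
sheet [ 554.5 -204.9   75. ]
sheet [ 467.5 -181.3   75. ]
clip tips [ 508.6 -177.8  119. ]
clip tips [ 499.8 -209.8  119. ]
```

```bash
cat >> h.py <<'E'
def delta(p,yaw):
    s=r.state();q=s["eef_rot"];M=R.from_quat([q[1],q[2],q[3],q[0]]).as_matrix()
    y0=np.arctan2(M[1,0],M[0,0]);d=(yaw-y0+np.pi)%(2*np.pi)-np.pi
    print("t",round(s["time_s"],2),"tcp",s["tool_pos"].round(1),"yaw",round(y0,3),"tilt",M[:,2].round(3),"F",s["contact_force"].round(1),"gap",round(s["finger_gap"],1),"units",(M.T@(np.array(p)-s["tool_pos"])/30).round(3),"roll",round(-np.degrees(d)/8,2))
E
python3 - <<'E'
from h import *
delta([500,-195,260],0.28)
delta([583,128,180],0.178)
s=r.state();q=s["eef_rot"];M=R.from_quat([q[1],q[2],q[3],q[0]]).as_matrix()
c=r.calibration("wrist");o,d=ray(c,(256,192));print(M.T@(o-s["tool_pos"]),M.T@d)
E
```

```text
t 0.1 tcp [ 178.4 -546.1  213.2] yaw 0.316 tilt [-0.     0.002 -1.   ] F [ 0.1 -0.7 -0.2] gap 91.1 units [13.824 -7.8   -1.548] roll 0.26
t 0.1 tcp [ 178.4 -546.1  213.2] yaw 0.316 tilt [-0.     0.002 -1.   ] F [ 0.1 -0.7 -0.2] gap 91.1 units [ 19.798 -17.17    1.134] roll 0.99
[  80.34072115   -0.43428963 -171.61221306] [-0.28079132  0.02064515  0.95954677]
```

```bash
python3 -m pendant '{"offset":[[0.5,-0.3,-0.1],[0.9,-0.5,-0.2],[0.96,-0.54,-0.2],[0.96,-0.54,-0.2],[0.96,-0.54,-0.2],[0.96,-0.54,-0.2],[0.96,-0.54,-0.1],[0.96,-0.54,-0.1],[0.96,-0.54,-0.1],[0.96,-0.54,-0.1],[0.96,-0.54,0],[0.96,-0.54,0],[0.96,-0.54,0],[0.96,-0.54,0],[0.6,-0.36,0],[0.3,-0.16,0],[0,0,0],[0,0,0]],"roll":[0,0,0,0,0,0,0,0,0,0,0,0,0,0,0,0,0.26,0],"gripper":[91,91,91,91,91,91,91,91,91,91,91,91,91,91,91,91,91,91]}'
python3 - <<'E'
from h import *
c=r.calibration("wrist");a=r.get_image("wrist");np.save("c1.npy",c);cv2.imwrite("pics/w1raw.png",a[:,:,::-1])
cv2.imwrite("pics/w1.png",cv2.resize(a[:,:,::-1],(800,600),interpolation=cv2.INTER_CUBIC))
E
```

```text
time_s: 1.9
tool_pos: [499.7, -194.8, 258.9]
eef_rot: [-0.0, 0.99, 0.14, -0.0]
contact_force: [-0.9, 0.1, -0.4]
finger_gap: 90.9
grip_force: 0.0
```

View pics/w1.png

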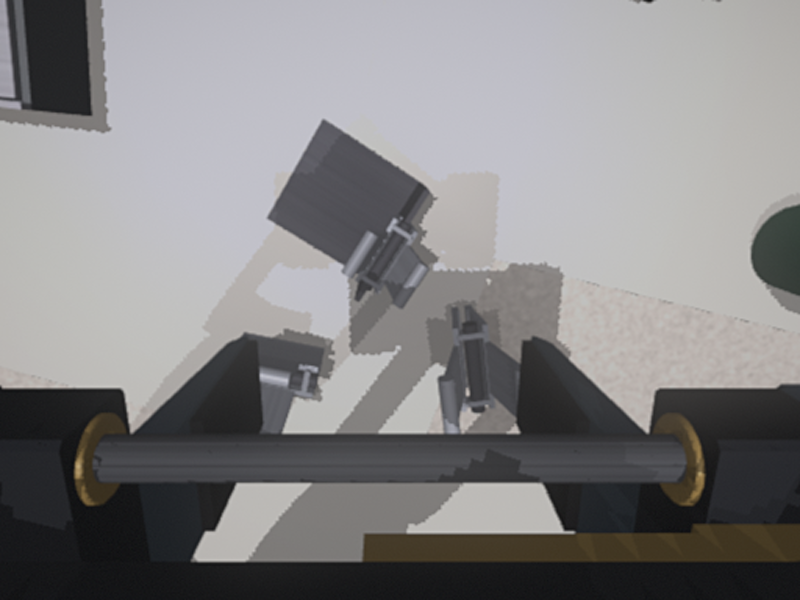

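```bash
python3 - <<'E'
from h import *
delta([583.5,129,150],0.178)
E
```

```text
t 1.95 tcp [ 499.6 -195.1  259. ] yaw 0.28 tilt [-0. -0. -1.] F [ 0.5  0.3 -0.6] gap 90.8 units [ 5.678 -9.609  3.63 ] roll 0.73
```

```bash
python3 -m pendant '{"offset":[[0.3,-0.5,0],[0.52,-0.85,0.1],[0.52,-0.88,0.3],[0.52,-0.88,0.3],[0.52,-0.88,0.3],[0.52,-0.88,0.4],[0.52,-0.88,0.4],[0.52,-0.88,0.4],[0.52,-0.88,0.4],[0.52,-0.88,0.4],[0.5,-0.85,0.4],[0.2,-0.37,0.23],[0,0,0],[0,0,0]],"roll":[0,0,0,0,0,0,0,0,0,0,0,0,0.73,0],"gripper":[60,60,60,60,60,60,60,60,60,60,60,60,60,60]}'
python3 - <<'E'
from h import *
c=r.calibration("wrist");a=r.get_image("wrist")
delta([583.5,129,83],0.178)
cv2.imwrite("pics/w2.png",cv2.resize(a[:,:,::-1],(640,480),interpolation=cv2.INTER_CUBIC))
E
```

```text
time_s: 3.35
tool_pos: [584.0, 128.2, 149.9]
eef_rot: [0.0, 0.996, 0.089, -0.0]
contact_force: [1.3, -0.8, 1.8]
finger_gap: 60.2
grip_force: 0.0
t 3.4 tcp [584.1 128.  150.2] yaw 0.179 tilt [-0.    -0.001 -1.   ] F [ 0.1  0.6 -0.2] gap 59.8 units [-0.014 -0.039  2.239] roll 0.01
```

View pics/w2.png

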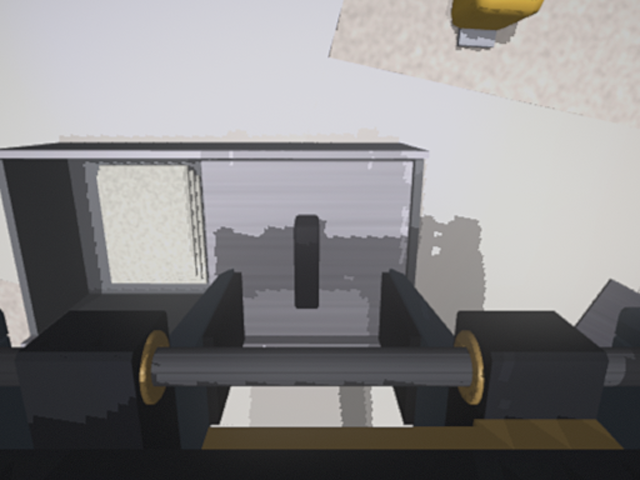

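The ridge (640-px picture, about 307,262) lies centred between the fingers and square to them. I'll descend, close and check.

```bash
python3 -m pendant '{"offset":[[0,0,0.4],[0,0,0.5],[0,0,0.5],[0,0,0.4],[0,0,0.3],[0,0,0.12],[0,0,0],[0,0,0],[0,0,0],[0,0,0],[0,0,0],[0,0,0],[0,0,0],[0,0,0]],"roll":[0,0,0,0,0,0,0,0,0,0,0,0,0,0],"gripper":[60,60,60,60,60,60,60,0,0,0,0,0,0,0]}'
python3 - <<'E'
from h import *
delta([583.5-.177*118,129+.984*118,83],0.178)
E
```

```text
time_s: 4.8
tool_pos: [584.3, 129.0, 83.5]
eef_rot: [-0.0, 0.996, 0.089, 0.0]
contact_force: [-0.1, 1.1, 0.5]
finger_gap: 14.0
grip_force: 30.0
t 4.8 tcp [584.3 129.   83.5] yaw 0.177 tilt [ 0.  0. -1.] F [-0.1  1.1  0.5] gap 14.0 units [-0.028 -3.937  0.02 ] roll -0.01
```

```bash
python3 -m pendant '{"offset":[[0,-0.2,0],[0,-0.4,0],[0,-0.5,0],[0,-0.5,0],[0,-0.5,0],[0,-0.5,0],[0,-0.5,0],[0,-0.4,0],[0,-0.2,0],[0,-0.1,0],[0,0,0]],"roll":[0,0,0,0,0,0,0,0,0,0,0],"gripper":[0,0,0,0,0,0,0,0,0,0,0]}'
python3 -m pendant '{"offset":[[0,-0.04,0],[0,-0.04,0],[0,-0.04,0],[0,0,0]],"roll":[0,0,0,0],"gripper":[0,0,0,0]}'
```

```text
time_s: 5.9
tool_pos: [564.1, 241.8, 83.6]
eef_rot: [-0.001, 0.996, 0.089, 0.0]
contact_force: [0.4, 1.3, 2.7]
finger_gap: 13.9
grip_force: 30.0
time_s: 6.3
tool_pos: [563.7, 244.3, 83.5]
eef_rot: [0.0, 0.996, 0.089, 0.0]
contact_force: [0.1, -1.5, 3.6]
finger_gap: 13.9
grip_force: 30.0
```

```bash
python3 -m pendant '{"offset":[[0,-0.04,0],[0,-0.04,0],[0,0,0],[0,0,0]],"roll":[0,0,0,0],"gripper":[0,0,0,0]}'
python3 -m pendant '{"offset":[[0,-0.04,0],[0,-0.04,0],[0,-0.04,0],[0,0,0],[0,0,0]],"roll":[0,0,0,0,0],"gripper":[0,0,0,0,0]}'
```

```text
time_s: 6.7
tool_pos: [563.5, 245.1, 83.5]
eef_rot: [0.002, 0.996, 0.089, 0.0]
contact_force: [2.1, -6.2, 4.3]
finger_gap: 13.9
grip_force: 30.0
time_s: 7.2
tool_pos: [563.5, 245.2, 83.5]
eef_rot: [0.005, 0.996, 0.089, 0.0]
contact_force: [4.0, -16.9, 5.0]
finger_gap: 14.3
grip_force: 30.0
```

```bash
python3 -m pendant '{"offset":[[0,0.05,0],[0,0.05,0],[0,0,0],[0,0,0],[0,0,0],[0,0,-0.3],[0,0,-0.6],[0,0,-0.9],[0,0,-0.9],[0,0,-0.6],[0,0,-0.3],[0,0,0]],"roll":[0,0,0,0,0,0,0,0,0,0,0,0],"gripper":[0,0,40,40,40,40,40,40,60,60,60,60]}'
python3 - <<'E'
from h import *
delta([593,75,220],0.178)
delta([470,-185,250],-0.304)
E
```

```text
time_s: 8.4
tool_pos: [563.5, 247.9, 192.9]
eef_rot: [-0.0, 0.996, 0.089, 0.001]
contact_force: [0.0, 1.3, 0.0]
finger_gap: 59.9
grip_force: 0.0
t 8.4 tcp [563.5 247.9 192.9] yaw 0.178 tilt [ 0.003  0.001 -1.   ] F [0.  1.3 0. ] gap 59.9 units [-0.049  5.847 -0.906] roll -0.0
t 8.4 tcp [563.5 247.9 192.9] yaw 0.178 tilt [ 0.003  0.001 -1.   ] F [0.  1.3 0. ] gap 59.9 units [-5.615 13.65  -1.927] roll 3.45
```

```bash
python3 -m pendant '{"offset":[[-0.05,0.3,-0.1],[-0.1,0.6,-0.3],[-0.1,0.7,-0.3],[-0.1,0.7,-0.3],[-0.1,0.6,-0.3],[-0.1,0.3,-0.1],[0,0,0],[0,0,0]],"roll":[0,0,0,0,0,0,0,0],"gripper":[60,60,60,60,60,60,60,60]}'
python3 - <<'E'
from h import *
c=r.calibration("wrist");a=r.get_image("wrist");np.save("c3.npy",c);cv2.imwrite("pics/w3raw.png",a[:,:,::-1])
E
python3 -m pendant '{"offset":[[0,0.3,0],[0,0.6,0],[0,0.7,0],[0,0.5,0],[0,0.2,0],[0,0,0],[0,0,0]],"roll":[0,0,0,0,0,0,0],"gripper":[60,60,60,60,60,60,60]}'
python3 - <<'E'
from h import *
c=r.calibration("wrist");a=r.get_image("wrist");np.save("c4.npy",c);cv2.imwrite("pics/w4raw.png",a[:,:,::-1])
box=np.array([582,125,65.]);ims=[]
for n in(3,4):
    cc=np.load(f"c{n}.npy",allow_pickle=True).item();i=cv2.imread(f"pics/w{n}raw.png")
    u,v=proj(cc,box)[0];x,y=int(u)-70,int(v)-70;print(n,x,y)
    ims.append(cv2.resize(i[max(y,0):y+130,max(x,0):x+133],(399,390),interpolation=cv2.INTER_CUBIC) if x>=0 and y>=0 else i)
cv2.imwrite("pics/m1.png",np.hstack(ims))
delta([470,-185,250],-0.304)
E
```

```text
time_s: 9.2
tool_pos: [563.4, 150.0, 233.1]
eef_rot: [-0.0, 0.996, 0.088, -0.0]
contact_force: [0.3, 0.1, -0.1]
finger_gap: 59.7
grip_force: 0.0
time_s: 9.95
tool_pos: [575.8, 82.5, 233.4]
eef_rot: [-0.0, 0.996, 0.089, -0.0]
contact_force: [-1.2, -0.4, -0.5]
finger_gap: 60.3
grip_force: 0.0
3 206 90
4 139 91
t 10.0 tcp [575.7  82.7 233.4] yaw 0.178 tilt [-0.  0. -1.] F [-0.5 -0.  -0.9] gap 59.9 units [-5.05   8.158 -0.557] roll 3.45
```

View pics/m1.png

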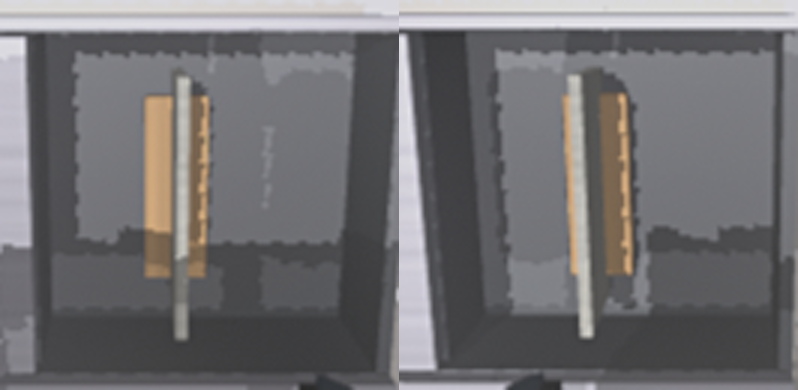

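```bash
python3 - <<'E'
from h import *
c3,c4=[np.load(f"c{n}.npy",allow_pickle=True).item() for n in(3,4)]
A=lambda x,y:(206+(x+.5)/3-.5,90+(y+.5)/3-.5)
B=lambda x,y:(139+(x-399+.5)/3-.5,91+(y+.5)/3-.5)
P=[]
for a,b in[((182.5,75),(575,75)),((181,340),(586.5,338)),((181.7,200),(580.5,200))]:
    p,e=tri((c3,A(*a)),(c4,B(*b)));P.append(p);print(p.round(1),np.round(e,1))
    print(onz(c3,A(*a),65).round(1),onz(c4,B(*b),65).round(1))
d=P[0]-P[1];print("len",np.linalg.norm(d),"yaw",np.arctan2(d[1],d[0]),"mid",(P[0]+P[1])/2)
E
```

```text
[624.7 144.   61.8] [0.4 0.4]
[625.2 144.2  65. ] [624.6 143.5  65. ]
[535.5 127.3  64.9] [0.1 0.1]
[535.6 127.3  65. ] [535.5 127.3  65. ]
[583.9 136.4  63. ] [0.4 0.4]
[584.6 136.6  65. ] [583.9 136.1  65. ]
len 90.78357991316734 yaw 0.185027840228799 mid [580.11486581 135.62717809  63.37013484]
```

```bash
python3 -m pendant '{"offset":[[-0.2,0.4,-0.1],[-0.4,0.7,-0.1],[-0.5,0.8,-0.1],[-0.5,0.8,-0.1],[-0.5,0.8,0],[-0.5,0.8,0],[-0.5,0.8,0],[-0.5,0.8,0],[-0.5,0.8,0],[-0.5,0.8,0],[-0.4,0.5,0],[-0.1,0.16,0],[0,0,0],[0,0,0],[0,0,0],[0,0,0],[0,0,0],[0,0,0]],"roll":[0,0,0,0,0,0,0,0,0,0,0,0,1,1,1,0.45,0,0],"gripper":[60,60,60,60,60,60,60,60,60,60,60,60,60,60,60,60,60,60]}'
python3 - <<'E'
from h import *
c=r.calibration("wrist");a=r.get_image("wrist");np.save("c5.npy",c);cv2.imwrite("pics/w5raw.png",a[:,:,::-1])
delta([470,-185,250],-0.304)
E
python3 -m pendant '{"offset":[[0,0.3,0],[0,0.6,0],[0,0.6,0],[0,0.3,0],[0,0.2,0],[0,0,0],[0,0,0]],"roll":[0,0,0,0,0,0,0],"gripper":[60,60,60,60,60,60,60]}'
python3 - <<'E'
from h import *
c=r.calibration("wrist");a=r.get_image("wrist");np.save("c6.npy",c);cv2.imwrite("pics/w6raw.png",a[:,:,::-1])
p=np.array([505,-195,100.]);ims=[]
for n in(5,6):
    cc=np.load(f"c{n}.npy",allow_pickle=True).item();i=cv2.imread(f"pics/w{n}raw.png")
    u,v=proj(cc,p)[0];x,y=max(int(u)-50,0),max(int(v)-50,0);print(n,x,y)
    ims.append(cv2.resize(i[y:y+100,x:x+100],(400,400),interpolation=cv2.INTER_CUBIC))
cv2.imwrite("pics/m2.png",cv2.convertScaleAbs(np.hstack(ims),alpha=1.4))
E
```

```text
time_s: 11.8
tool_pos: [468.6, -185.5, 245.6]
eef_rot: [-0.0, 0.989, -0.15, 0.0]
contact_force: [-0.3, -0.4, 0.8]
finger_gap: 60.1
grip_force: 0.0
t 11.85 tcp [ 468.6 -185.5  245.5] yaw -0.302 tilt [ 0. -0. -1.] F [-0.2  0.4 -0.4] gap 60.1 units [ 0.04  -0.031 -0.149] roll 0.01
time_s: 12.55
tool_pos: [450.6, -242.8, 245.4]
eef_rot: [-0.0, 0.988, -0.151, 0.0]
contact_force: [-0.8, 0.5, -0.2]
finger_gap: 60.1
grip_force: 0.0
5 197 90
6 133 90
```

View pics/m2.png

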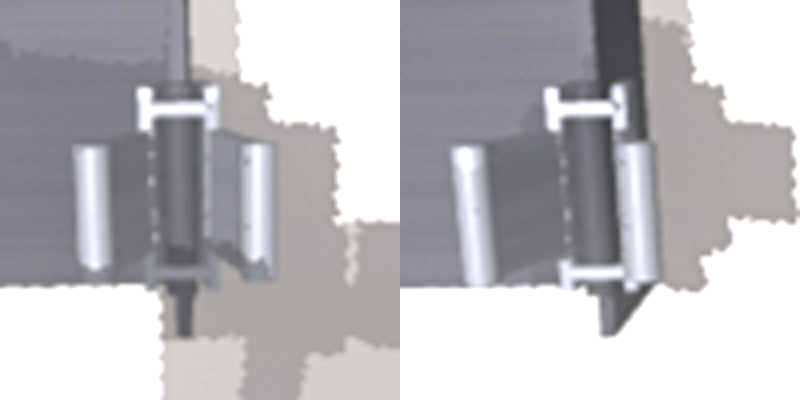

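```bash
python3 - <<'E'
from h import *
c5,c6=[np.load(f"c{n}.npy",allow_pickle=True).item() for n in(5,6)]
A=lambda x,y:(197+(x+.5)/4-.5,90+(y+.5)/4-.5)
B=lambda x,y:(133+(x-400+.5)/4-.5,90+(y+.5)/4-.5)
for n,a,b in[("a",(92.5,208),(474,213)),("b",(257.5,211),(638.5,211)),("a far",(90,145),(467,147)),("a near",(95,270),(480,283)),("b far",(258,143),(635,143)),("b near",(258,278),(643,280)),("rod far",(180,83),(583,83)),("sheet near",(183,338),(607,336))]:
    p,e=tri((c5,A(*a)),(c6,B(*b)));print(n,p.round(1),np.round(e,1),onz(c5,A(*a),119).round(1),onz(c6,B(*b),119).round(1))
E
```

```text
a [ 513.2 -172.1  120.2] [0.6 0.6] [ 513.6 -172.1  119. ] [ 512.6 -171.5  119. ]
b [ 502.4 -206.6  120.6] [0. 0.] [ 502.2 -206.6  119. ] [ 502.2 -206.2  119. ]
a far [ 526.6 -176.1  120.8] [0.2 0.2] [ 526.7 -175.9  119. ] [ 526.4 -175.5  119. ]
a near [ 499.3 -168.1  121.4] [1.4 1.4] [ 500.3 -168.2  119. ] [ 497.7 -166.9  119. ]
b far [ 516.4 -210.9  120.5] [0. 0.] [ 516.3 -210.9  119. ] [ 516.3 -210.6  119. ]
b near [ 487.9 -202.4  120.7] [0.3 0.3] [ 487.8 -202.4  119. ] [ 487.4 -201.9  119. ]
rod far [ 532.  -197.4   85.9] [0. 0.] [ 533.4 -198.6  119. ] [ 531.5 -204.3  119. ]
sheet near [ 470.3 -178.4   75.4] [0.2 0.2] [ 479.7 -182.2  119. ] [ 477.8 -189.7  119. ]
```

```bash
python3 - <<'E'
from h import *
delta([507.7,-189.2,165],-0.298)
E
```

```text
t 12.6 tcp [ 450.6 -242.7  245.4] yaw -0.304 tilt [ 0.  0. -1.] F [ 0.2  0.2 -0.4] gap 59.9 units [ 1.282 -2.27   2.682] roll -0.04
```

```bash
python3 -m pendant '{"offset":[[0.2,-0.3,0],[0.4,-0.6,0.2],[0.4,-0.7,0.5],[0.28,-0.5,0.5],[0,-0.17,0.5],[0,0,0.5],[0,0,0.3],[0,0,0.18],[0,0,0],[0,0,0]],"roll":[-0.04,0,0,0,0,0,0,0,0,0],"gripper":[65,65,65,65,65,65,65,65,65,65]}'
python3 - <<'E'
from h import *
a=r.get_image("wrist");cv2.imwrite("pics/w7.png",cv2.resize(a[60:260,110:390,::-1],(700,500),interpolation=cv2.INTER_CUBIC))
delta([507.7,-189.2,102],-0.298)
E
```

```text
time_s: 13.6
tool_pos: [507.7, -189.5, 165.6]
eef_rot: [0.0, 0.989, -0.149, 0.001]
contact_force: [0.0, -0.2, -0.3]
finger_gap: 65.4
grip_force: 0.0
t 13.65 tcp [ 507.8 -189.6  165.8] yaw -0.299 tilt [ 0.001 -0.001 -1.   ] F [ 0.6 -0.2 -0.8] gap 65.1 units [-0.01  -0.012  2.126] roll -0.01
```

View pics/w7.png

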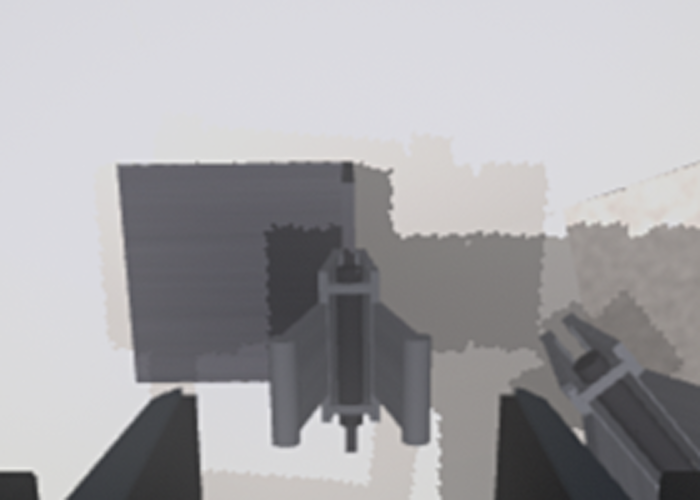

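Clip levers at (285,390) and (417,390), centred between the fingers (195 and 500). I'll narrow the opening because of the neighbouring clip, then descend.

```bash
python3 -m pendant '{"offset":[[0,0,0],[0,0,0],[0,0,0.3],[0,0,0.5],[0,0,0.5],[0,0,0.4],[0,0,0.25],[0,0,0.15],[0,0,0],[0,0,0]],"roll":[0,0,0,0,0,0,0,0,0,0],"gripper":[56,56,56,56,56,56,56,56,56,56]}'
python3 -m pendant '{"offset":[[0,0,0],[0,0,0],[0,0,0],[0,0,0],[0,0,0],[0,0,0],[0,0,0],[0,0,0],[0,0,0],[0,0,0]],"roll":[0,0,0,0,0,0,0,0,0,0],"gripper":[45,40,36,32,28,24,20,16,16,16]}'
python3 - <<'E'
from h import *
delta([507.7,-189.2,102],-0.298)
E
```

```text
time_s: 14.65
tool_pos: [507.7, -189.5, 102.4]
eef_rot: [0.0, 0.989, -0.149, 0.0]
contact_force: [0.3, -0.5, -0.3]
finger_gap: 55.7
grip_force: 0.0
time_s: 15.65
tool_pos: [508.8, -189.7, 105.4]
eef_rot: [0.0, 0.989, -0.149, 0.002]
contact_force: [-2.5, 0.9, 14.5]
finger_gap: 17.7
grip_force: 30.0
t 15.65 tcp [ 508.8 -189.7  105.4] yaw -0.298 tilt [ 0.005 -0.002 -1.   ] F [-2.5  0.9 14.5] gap 17.7 units [-0.04  -0.007  0.112] roll -0.0
```

```bash
python3 -m pendant '{"offset":[[0,0,-0.1],[0,0,-0.2],[0,0,-0.3],[0,0,-0.4],[0,0,-0.5],[0,0,-0.6],[0,0,-0.6],[0,0,-0.6],[0,0,-0.6],[0,0,-0.4],[0,0,-0.2],[0,0,0],[0,0,0]],"roll":[0,0,0,0,0,0,0,0,0,0,0,0,0],"gripper":[16,16,16,16,16,16,16,16,16,16,16,16,16]}'
python3 - <<'E'
from h import *
delta([580.1,135.6,240],0.185)
ims=[]
for n in("wrist","scene"):
    a=r.get_image(n);c=r.calibration(n);np.save("c8%s.npy"%n[0],c)
    u,v=proj(c,[508,-189,200])[0];w=60 if n=="wrist" else 25;x,y=max(int(u)-w,0),max(int(v)-w,0);print(n,x,y)
    ims.append(cv2.resize(a[y:y+2*w,x:x+2*w,::-1],(400,400),interpolation=cv2.INTER_CUBIC))
cv2.imwrite("pics/m8.png",cv2.convertScaleAbs(np.hstack(ims),alpha=1.4))
E
```

```text
time_s: 16.95
tool_pos: [506.9, -189.2, 236.4]
eef_rot: [-0.0, 0.989, -0.149, -0.001]
contact_force: [0.4, 0.8, -0.7]
finger_gap: 17.6
grip_force: 30.0
t 16.95 tcp [ 506.9 -189.2  236.4] yaw -0.299 tilt [-0.001  0.    -1.   ] F [ 0.4  0.8 -0.7] gap 17.6 units [ -0.853 -11.066  -0.12 ] roll -3.46
wrist 188 158
scene 184 111
```

View pics/m8.png

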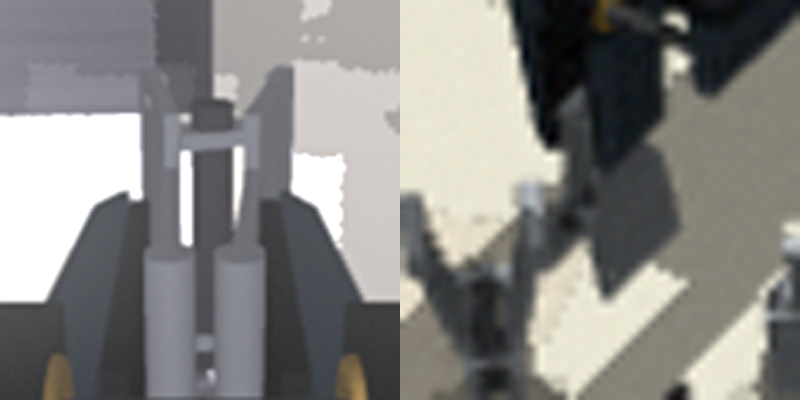

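```bash
python3 - <<'E'
from h import *
c=np.load("c8w.npy",allow_pickle=True).item()
s=r.state();q=s["eef_rot"];M=R.from_quat([q[1],q[2],q[3],q[0]]).as_matrix();t=s["tool_pos"]
for n,l in[("tipb far top",(15,5.4,-17)),("tipa",(15,-5.4,-17)),("rod far",(26,0,26.4)),("rod near",(-26,0,26.4)),("jaw +y tool far in",(25,12.5,60.4)),("jaw -y tool",(25,-12.5,60.4)),("tcp",(0,0,0))]:
    u=proj(c,t+M@np.array(l))[0];print(n,((u-[188,158])*400/120).round(0))
E
```

```text
tipb far top [242. 241.]
tipa [169. 241.]
rod far [205.  93.]
rod near [205. 349.]
jaw +y tool far in [264.  55.]
jaw -y tool [146.  55.]
tcp [205. 285.]
```

```bash
python3 -m pendant '{"offset":[[0,-0.2,0],[0,-0.4,0],[-0.1,-0.6,0],[-0.1,-0.8,0],[-0.1,-0.9,0],[-0.1,-0.9,0],[-0.1,-0.9,0],[-0.1,-0.9,0],[-0.1,-0.9,0],[-0.1,-0.9,0],[-0.1,-0.9,0],[0,-0.9,0],[0,-0.8,0],[0,-0.6,0],[0,-0.4,0],[0,-0.1,0],[0,0,0]],"roll":[0,0,-0.3,-0.3,-0.3,-0.3,-0.3,-0.3,-0.3,-0.3,-0.3,-0.3,-0.3,-0.16,0,0,0],"gripper":[16,16,16,16,16,16,16,16,16,16,16,16,16,16,16,16,16]}'
python3 - <<'E'
from h import *
delta([581.1,138.3,160],0.185)
E
```

```text
time_s: 18.75
tool_pos: [503.3, 142.9, 236.9]
eef_rot: [0.0, 0.996, 0.092, -0.0]
contact_force: [-0.4, 0.3, 0.4]
finger_gap: 17.4
grip_force: 30.0
t 18.75 tcp [503.3 142.9 236.9] yaw 0.185 tilt [-0. -0. -1.] F [-0.4  0.3  0.4] gap 17.4 units [2.521 0.626 2.564] roll 0.0
```

```bash
python3 -m pendant '{"offset":[[0.3,0.1,0],[0.6,0.15,0.2],[0.6,0.15,0.4],[0.6,0.15,0.5],[0.32,0.08,0.5],[0.1,0,0.4],[0,0,0.3],[0,0,0.2],[0,0,0.06],[0,0,0],[0,0,0]],"roll":[0,0,0,0,0,0,0,0,0,0,0],"gripper":[16,16,16,16,16,16,16,16,16,16,16]}'
python3 - <<'E'
from h import *
delta([581.1,138.3,112],0.185)
ims=[]
for n,w,k in(("wrist",75,3),("top",30,1),("scene",30,1)):
    a=r.get_image(n);c=r.calibration(n);np.save("c9%s.npy"%n[0],c);cv2.imwrite(f"pics/w9{n}.png",a[:,:,::-1])
    u,v=proj(c,[580,135.6,110 if n=="wrist" else 90])[0];x,y=max(int(u)-w,0),max(int(v)-w,0);print(n,x,y)
    g=450 if k==3 else 300;ims.append(cv2.resize(a[y:y+2*w,x:x+2*w,::-1],(g,g),interpolation=cv2.INTER_CUBIC))
L=cv2.copyMakeBorder(ims[0],0,150,0,0,cv2.BORDER_CONSTANT)
cv2.imwrite("pics/m9.png",cv2.convertScaleAbs(np.hstack([L,np.vstack(ims[1:])]),alpha=1.3))
E
```

```text
time_s: 19.85
tool_pos: [581.4, 138.1, 161.0]
eef_rot: [-0.0, 0.996, 0.092, 0.001]
contact_force: [0.0, 0.1, 0.2]
finger_gap: 17.7
grip_force: 30.0
t 19.85 tcp [581.4 138.1 161. ] yaw 0.185 tilt [ 0.001  0.    -1.   ] F [0.  0.1 0.2] gap 17.7 units [-0.011 -0.009  1.634] roll -0.0
wrist 177 140
top 171 167
scene 276 166
```

View pics/m9.png

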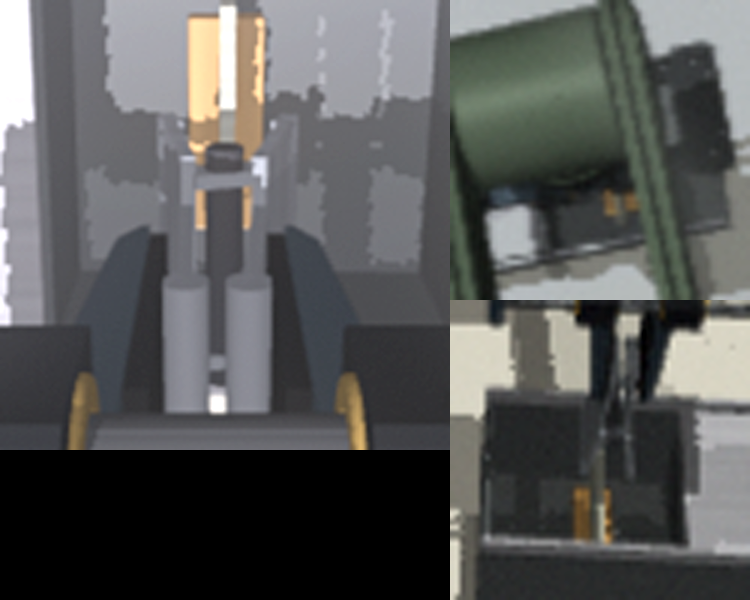

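```bash
python3 - <<'E'
from h import *
g=cv2.imread("pics/w9wrist.png").mean(2).astype(int)
print("cols 226..278")
for y in(150,160,172,178,180,182,186,190):print(y,*g[y,226:279])
c=np.load("c9w.npy",allow_pickle=True).item()
s=r.state();q=s["eef_rot"];M=R.from_quat([q[1],q[2],q[3],q[0]]).as_matrix();t=s["tool_pos"]
for l in[(25,12.5,60.4),(25,-12.5,60.4),(26,0,26.4)]:print(l,proj(c,t+M@np.array(l))[0].round(1))
for v in(150,160,172):
  print("card at",v,[ (M.T@(onz(c,(u,v),64.5)-t)).round(1).tolist() for u in (250.5,255.5)])
e=np.array([580.1,135.6,64.5]);print("card mid tool",M.T@(e-t))
E
```

```text
cols 226..278
150 133 133 133 133 132 133 133 132 133 133 132 132 131 138 164 178 177 176 175 174 171 170 170 172 189 199 198 200 201 158 110 110 113 114 114 112 114 151 152 108 85 114 132 131 131 131 131 131 130 130 131 131 131
160 131 130 131 130 130 130 130 130 130 130 130 130 128 134 163 178 178 176 175 173 170 168 169 160 185 205 205 206 207 162 110 110 113 112 113 142 173 186 152 108 91 112 129 128 128 128 128 128 128 128 128 127 128
172 127 127 127 127 127 127 127 127 127 127 126 126 125 126 160 180 179 177 174 172 171 170 136 104 167 199 198 197 200 157 109 108 111 109 109 111 134 171 143 89 100 121 115 91 81 81 81 80 81 81 83 111 126
178 82 81 82 90 100 103 102 100 100 107 120 125 123 115 154 182 182 180 177 155 156 171 172 138 114 118 119 119 120 114 109 108 109 110 111 111 113 113 97 80 80 80 80 84 91 95 93 93 93 93 87 82 81
180 82 81 82 97 111 108 99 98 97 98 121 122 95 81 102 133 145 144 140 120 105 105 106 104 117 127 127 128 127 119 109 109 110 109 110 111 112 114 96 78 81 119 123 101 95 94 93 93 95 98 90 81 80
182 82 82 81 97 113 111 102 97 95 96 107 119 101 83 102 113 112 111 109 108 106 106 106 104 117 127 126 126 123 115 109 109 110 110 111 111 112 113 95 78 82 130 129 100 95 96 94 91 94 100 90 81 81
186 82 80 81 96 111 110 105 103 101 99 98 98 100 105 111 112 110 110 108 110 109 107 107 106 122 131 132 131 128 118 110 109 110 110 109 110 112 112 96 90 96 98 98 96 92 90 89 92 98 99 86 80 79
190 81 79 82 95 112 100 84 87 88 87 93 93 92 90 96 128 146 146 129 95 73 76 78 78 78 75 74 76 73 73 71 67 94 109 110 107 99 90 89 93 94 91 91 92 90 89 90 92 98 98 86 79 80
(25, 12.5, 60.4) [267.5 174.8]
(25, -12.5, 60.4) [232.  174.8]
(26, 0, 26.4) [249.8 186.2]
card at 150 [[36.7, 0.7, 96.4], [36.7, 4.7, 96.4]]
card at 160 [[28.6, 0.7, 96.4], [28.6, 4.7, 96.4]]
card at 172 [[18.8, 0.7, 96.4], [18.8, 4.8, 96.4]]
card mid tool [-1.88765991  2.12232373 96.35457523]
```

The card edge (col ≈253) lies within 1 mm of the jaw middle (col 252.8 between the jaw outer edges 229 and 276.5), so I can descend.

```bash
python3 -m pendant '{"offset":[[0,0.02,0.1],[0,0,0.2],[0,0,0.25],[0,0,0.25],[0,0,0.25],[0,0,0.2],[0,0,0.15],[0,0,0.13],[0,0,0.08],[0,0,0.02],[0,0,0],[0,0,0],[0,0,0]],"roll":[0,0,0,0,0,0,0,0,0,0,0,0,0],"gripper":[16,16,16,16,16,16,16,16,16,16,16,16,16]}'
python3 - <<'E'
from h import *
delta([581.1,138.3,112],0.185)
c=r.calibration("wrist");a=r.get_image("wrist");g=a.mean(2).astype(int)
s=r.state();q=s["eef_rot"];M=R.from_quat([q[1],q[2],q[3],q[0]]).as_matrix();t=s["tool_pos"]
for l in[(25,12.5,60.4),(25,-12.5,60.4),(26,0,26.4)]:print(l,proj(c,t+M@np.array(l))[0].round(1))
for y in(130,150,165,178,182,186):print(y,*g[y,222:282])
for n in("scene",):
    cs=r.calibration(n);b=r.get_image(n);cv2.imwrite("pics/w10s.png",b[:,:,::-1])
    for z in(65,):print(proj(cs,[t+M@np.array(l) for l in[(25,12.5+2,60.4),(25,-12.5+2,60.4)]]).round(1),proj(cs,[[580.1+.983*k,135.6+.184*k,64.5] for k in(26,44)]).round(1))
    gg=b.mean(2).astype(int)
    for y in range(188,202,2):print(y,*gg[y,290:322])
E
```

```text
time_s: 21.3
tool_pos: [581.6, 137.3, 111.6]
eef_rot: [0.0, 0.996, 0.092, 0.0]
contact_force: [0.5, -0.1, 0.0]
finger_gap: 17.6
grip_force: 30.0
t 21.3 tcp [581.6 137.3 111.6] yaw 0.185 tilt [ 0.001  0.    -1.   ] F [ 0.5 -0.1  0. ] gap 17.6 units [-0.01  -0.034 -0.013] roll -0.0
(25, 12.5, 60.4) [267.4 174.8]
(25, -12.5, 60.4) [231.9 174.8]
(26, 0, 26.4) [249.7 186.2]
130 212 212 214 212 213 213 220 225 225 225 225 232 237 225 212 211 211 211 211 211 211 211 210 211 219 225 224 216 212 211 212 211 211 210 210 210 210 211 210 211 210 210 219 223 216 210 210 210 210 210 209 210 209 209 209 210 209 209 210 209
150 134 134 134 134 134 133 134 134 134 135 134 134 134 134 134 134 134 134 134 134 135 134 135 134 135 134 133 121 110 110 111 112 114 100 88 89 90 90 90 89 89 89 100 109 124 132 133 132 132 132 133 132 132 131 131 132 130 131 132 131
165 130 130 130 130 129 130 130 129 129 129 129 129 130 127 114 146 174 177 177 176 175 174 172 170 169 169 171 194 206 206 205 206 208 171 121 109 111 112 112 113 110 113 160 183 140 88 110 130 129 128 127 128 127 127 127 127 127 127 127 127
178 1
[... 727 characters left out ...]
3.5]]
188 29 28 28 26 27 29 28 28 29 27 29 27 17 22 24 16 22 53 33 41 56 50 6 9 22 20 26 44 35 34 34 42
190 30 27 28 28 28 28 28 31 28 28 28 29 20 20 21 12 32 53 37 42 55 51 9 12 21 22 30 27 30 30 29 32
192 27 29 30 29 30 30 27 29 28 27 29 26 21 22 19 11 41 51 49 46 52 50 4 17 22 24 29 28 29 28 29 30
194 28 29 28 28 27 26 27 30 31 27 29 27 22 19 15 18 47 27 33 37 48 13 5 22 22 26 27 28 28 27 26 24
196 28 26 30 29 29 29 29 28 28 27 32 36 37 24 16 30 37 17 23 41 42 16 13 23 27 28 29 31 30 28 20 22
198 29 30 26 28 29 28 29 28 27 31 36 37 38 37 36 46 26 19 29 45 42 28 28 30 29 28 27 29 29 26 19 19
200 29 30 29 31 29 30 30 29 30 28 37 38 37 39 44 41 19 21 27 49 40 30 27 29 29 28 28 28 27 26 16 18
```

```bash
python3 -c "
from bench import r
print(r.finish_job())"
```

```text
the job is handed in; nothing more can be done
None
```

I slid the cover to its stop and am holding the clip wide open over the middle of the card's top edge. By my measurements the edge is about 13 mm inside the jaws, centred to about 0.5 mm, with no contact force. The job is handed in, but it returned no verdict.

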